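# Probe two points on an engine cover, then stand the probe in its holder cup

### The job

Take the orange-handled probe from its sloped blue rest and check the engine cover with it: rest the probe's tip lightly on the red pad for about half a second, then on the blue pad for about half a second. Then lower the probe, tip down, into the green holder cup so that it stands upright with its black collar fully down on the cup's rim, and let go of it; never let it drop. Leave the piston, the wrench and the yellow tin where they are.

Things in the scene. Friction and masses are not known exactly. Their poses are not given: they have to be found in the camera images.
- probe: Hand probe, 165 mm long, 70 g. Origin at the tip, z axis from tip to handle end. From the tip: steel cone to 10 mm (4 mm wide at its end), steel shank 9 mm diameter to 62 mm, black collar 28 mm diameter from 62 to 67 mm, orange round handle 18 mm diameter to 165 mm. Centre of mass 73 mm from the tip. It starts in the rest, leaning 40 degrees from vertical, handle up.
- probe_tip (a point): The probe's tip (same point as the probe's origin).
- probe_collar (a point): Centre of the collar's lower face, on the probe's axis, 62 mm from the tip.
- rest: Sloped blue rest, fixed, on a base 130 x 80 x 8 mm; origin under the base's centre. The probe lies in it along the rest's x: tip at x -60, z 20 mm, handle rising to +x at 50 degrees, its end 146 mm high. The open-topped cradle, 31 mm wide, walls as high as the probe's axis, holds it from 18 to 90 mm from its tip; beyond, the handle is free. The probe lifts out straight up.
- holder: Green round holder cup, fixed to the bench: 44 mm outside diameter, 82 mm high, on a base disc 90 mm diameter, 6 mm thick. Round upright hole 16 mm diameter, open at the top, 77 mm deep. Origin at the centre of its underside, z up.
- holder_mouth (a point): Centre of the hole at the cup's rim, 82 mm above the bench.
- cover: Aluminium engine cover fixed to the bench, 100 (its x) x 180 (its y) x 28 mm high, origin at the centre of its underside. The two pads stand on its top, 50 mm either side of the centre along its y, red on one side and blue on the other (which one varies).
- red_pad: Red round test pad on the cover, 24 mm diameter, 4 mm high, fixed; origin at the centre of its underside.
- red_pad_top (a point): Centre of the red pad's top face, 32 mm above the bench.
- blue_pad: Blue round test pad on the cover, 24 mm diameter, 4 mm high, fixed; origin at the centre of its underside.
- blue_pad_top (a point): Centre of the blue pad's top face, 32 mm above the bench.
- piston: Bystander: loose aluminium piston standing crown up, 84 mm diameter, 66 mm high; origin at the centre of its underside.
- wrench: Bystander: loose steel wrench, 180 mm long, lying flat along its x axis; origin on its underside at the middle.
- tin: Bystander: loose yellow tin, 90 mm diameter, 110 mm high; origin at the centre of its underside.
There are look-alikes about, which are no part of the job. There is more than one size of the probe; the one meant has the size given above.

How it is judged:
By the outcome, as a careful person would: the job done as asked, in the order asked, and still so for the second after the job is handed in, with the robot touching nothing.
It also fails if it takes over 64 s, if anything falls off the work surface, if the arm or the gripper's body presses on something with over 40 N, if the wrist force passes 120 N, or if a joint passes its speed limit or range.

### The arm

A 6-joint arm with a two-finger parallel gripper is mounted at the origin on the work surface. World frame = base frame: x ahead of the robot, y to its left, z up, the work surface at z = 0. Lengths are in m, angles in rad, forces in N, time in s.
With the tool pointing down it reaches from about 0.4 to 0.825 m from the base axis. Payload 7 kg.
Tool frame: the origin (TCP) lies at the very end of the fingers, on their centre line; the grasp point (between the pads) lies 19 mm behind it; y points along the fingers, z is the direction in which the jaws open and shut, and the axes are right-handed (so a half turn about y gives the same grasp; the last joint's range is limited). The gripper opens to 88 mm and grips with 3 to 60 N. Pads are 19 mm wide; open, the fingers measure 130 mm over their backs; the gripper's body (78 mm by 193 mm) begins 47 mm behind the grasp point.
Start: joints at [1.396, 0.359, 0.012, 0, -1.224, -0.288], TCP at [0.301, 0.604, 0.227] pointing down, gripper open.
Joint ranges: [-3.07, 3.07], [-1.43, 2.12], [-1.02, 1.25], [-3.03, 1.67], [-3.05, -0], [-3.03, 3.03]. Speed limits (rad/s): [2.39, 2.39, 3.01, 3.14, 3.14, 3.14].

### API

Orientations are given as [roll, pitch, yaw] about the fixed x, y, z axes, in that order (R = Rz(yaw) Ry(pitch) Rx(roll)).
In Python, from station import get_state, grab_frame, job_done, regions_of gives the robot as it stands.
- The arm moves only by the tool drive_tool, never from a script. Its argument "rows" is a list of rows, each a list of 3 entries, a list of its own where there are three numbers: the shift along the world's x, y, z as a fraction of full scale, then the turn about the world's z as a fraction of full scale, then the opening, from 0 (shut) to 1 (fully open). A call has 1 to 12 rows; each row is the pose to reach, as a shift and turn from the pose commanded when the call began; what a row does not reach only later rows make up. Full scale, the value 1, is 30 cm for a shift and 90 degrees for a turn. A row lasts 1/10 s, in which the tool goes at most 50 mm and 8.59 degrees, less where a joint would pass 70% of its speed; a pose out of reach is approached as far as the arm can. A call with a number of a shift or a turn outside -1 to 1 is refused whole. A call with a gripper value outside its range is refused whole. The fingers move at their own pace and stop on an object; "newtons" is the grip in N (left out, the last holds). Time passes only in rows, so rows that repeat a pose let the fingers close. It gives the time, the measured TCP pose, the force and the opening at its end, in the units of the state.
- get_state(): the state, without advancing time (a new reading comes with each control period).
- grab_frame(name): name is "scene" or "top"; returns a dict with "img" (480x640x3 uint8, blue, green, red), "fx", "fy", "cx", "cy" (pixels), "T" (4x4, takes a point from camera to world coordinates). Camera axes: x right, y down, z forward; pixel columns grow to the right and rows downward; lengths in m; the calibration is good to about 2 mm. A picture is of the moment at which its call begins. There is no depth.
- job_done(): hands the job in, once; it reports no verdict.
Trained networks look in a picture, given as the dict that the camera call returned (one of the last four; its "shot" number tells which), for a name from the list of things; names that differ only in an ending like _2 or _b are one class to them, and where a whole thing is asked for, a point or a joint stands for the part that bears it (a point fixed in the world has none). Each returns a list of dicts, best first, with "confidence" (0 to 1); they miss things now and then, are a little off and sometimes report something else, mostly with a low value. They report only what shows in the picture. A call takes as long as a camera call. They do not tell look-alikes from the thing itself.
- regions_of(picture, thing): "pixels" (480x640 bool, what is visible of it) and "box" ([left, top, right, bottom] in pixels, round what is visible of it).
The state is a dict: "t": time; "q": joint angles; "qd": joint speeds; "joint_efforts": joint torques, N m; "eef_pos": TCP position; "ee_rot": TCP orientation; "force": force on the tool from outside, world axes, zero at the start; "moment": the same for the moment, N m; "width": finger opening in m.
Only numpy, scipy, OpenCV 4.12 (cv2) and the standard library are available. Lean on these libraries where they do the work, as an engineer would, in place of code of your own. Each camera call takes 0.05 s, during which the arm holds its last target. There are 200 camera calls.

## Working session

There is one attempt and no reset: what is moved stays moved. The work goes in short steps, Python scripts to look and compute and a tool call to move; the robot and the scene stay as the last step left them, time stands still between calls to the robot, and variables do not carry over. Pictures are saved under pics/ and viewed, about 8 in all and at most 12, crops included, and the job is handed in when it is done.

Besides the shell and the picture viewer there is one more tool, called after "Emit:" as name(argument=value, ...), one argument or row to a line, values as JSON. drive_tool: Moves the arm, as the interface text tells. Its arguments: {"type":"object","properties":{"rows":{"type":"array"},"newtons":{"type":"number"}},"required":["rows"]}

```bash
mkdir -p pics; ls; cat > h.py <<'E'
import numpy as np, cv2
from station import *
def px2w(f,u,v,z):
    T=np.array(f["T"]);d=T[:3,:3]@np.array([(u-f["cx"])/f["fx"],(v-f["cy"])/f["fy"],1]);o=T[:3,3]
    return o+d*(z-o[2])/d[2]
def w2px(f,p):
    T=np.array(f["T"]);c=T[:3,:3].T@(np.array(p)-T[:3,3])
    return np.array([f["fx"]*c[0]/c[2]+f["cx"],f["fy"]*c[1]/c[2]+f["cy"]])
def ray(f,u,v):
    T=np.array(f["T"]);d=T[:3,:3]@np.array([(u-f["cx"])/f["fx"],(v-f["cy"])/f["fy"],1]);return T[:3,3],d/np.linalg.norm(d)
E
python3 - <<'E'
from h import *
s=get_state();print(s["t"],s["eef_pos"],s["ee_rot"],s["width"])
for n in("top","scene"):
    f=grab_frame(n);cv2.imwrite(f"pics/{n}1.png",f["img"])
    print(n,np.round(f["T"],3).tolist(),f["fx"])
    for t in("probe","rest","holder","cover","red_pad","blue_pad","piston","wrench","tin"):
        for r in regions_of(f,t)[:4]:
            ys,xs=np.nonzero(r["pixels"]);print(t,round(r["confidence"],2),np.round(r["box"]),len(xs),xs.mean().round(1),ys.mean().round(1))
E
```

```text
pics
0.0 [0.3011731  0.60352027 0.22560898] [-1.56910183e+00  1.56067288e-04  2.67865706e+00] 0.08798050573847441
top [[-0.028, -0.981, 0.191, 0.282], [-1.0, 0.025, -0.019, 0.002], [0.014, -0.191, -0.981, 1.089], [0.0, 0.0, 0.0, 1.0]] 484.58082696162774
probe 0.86 [491. 153. 508. 248.] 977 498.1 195.1
probe 0.7 [419. 178. 430. 244.] 491 422.5 207.6
probe 0.67 [381. 286. 454. 367.] 980 420.1 319.9
rest 0.86 [391. 191. 435. 246.] 1521 411.8 221.1
holder 0.56 [175. 219. 214. 256.] 1241 193.4 235.9
holder 0.4 [288. 191. 298. 203.] 65 292.9 196.2
cover 0.89 [277. 176. 356. 222.] 3190 314.5 198.4
cover 0.18 [418. 176. 430. 239.] 503 422.5 207.6
red_pad 0.67 [275. 174. 356. 222.] 3228 314.7 198.6
red_pad 0.5 [417. 178. 428. 244.] 482 422.6 207.5
red_pad 0.31 [174. 217. 213. 260.] 1235 193.4 235.7
blue_pad 0.63 [332. 192. 342. 201.] 76 336.7 195.9
piston 0.97 [258. 258. 299. 298.] 1299 278.5 277.5
piston 0.6 [332. 193. 341. 202.] 89 336.8 195.7
wrench 0.86 [245. 121. 318. 134.] 649 277.7 128.0
tin 0.78 [ 94. 139. 151. 190.] 2112 121.1 164.6
scene [[-0.123, 0.738, -0.663, 1.088], [0.992, 0.083, -0.091, 0.056], [-0.012, -0.669, -0.743, 0.768], [0.0, 0.0, 0.0, 1.0]] 438.590555922603
probe 0.9 [ 91. 235. 149. 327.] 1204 116.9 284.3
probe 0.84 [208. 177. 283. 224.] 743 239.3 200.9
probe 0.71 [192. 242. 220. 254.] 210 205.2 247.6
rest 0.62 [194. 249. 236. 301.] 1705 214.5 275.7
holder 0.67 [426. 255. 468. 303.] 1544 447.5 281.5
cover 0.74 [265. 277. 358. 331.] 3720 313.7 303.7
red_pad 0.45 [331. 296. 344. 304.] 88 338.0 299.8
blue_pad 0.3 [427. 256. 467. 306.] 1582 447.6 281.7
piston 0.73 [341. 214. 381. 257.] 1495 359.4 234.0
wrench 0.92 [298. 376. 396. 408.] 1017 350.6 389.7
tin 0.55 [511. 309. 580. 379.] 3778 544.4 345.3
tin 0.17 [330. 298. 343. 305.] 104 337.4 299.4
```

View pics/top1.png

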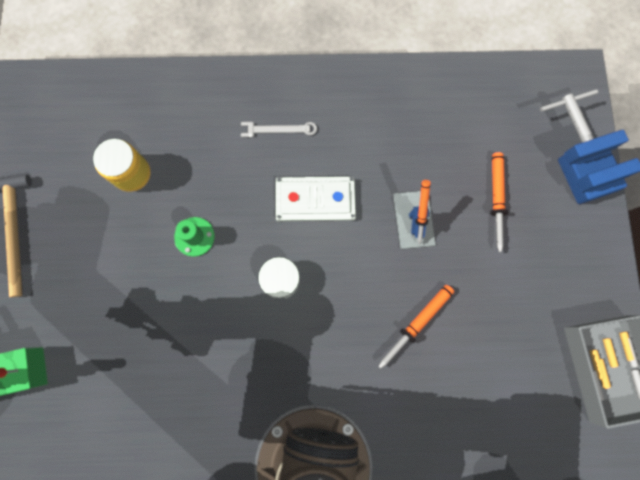

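View pics/scene1.png

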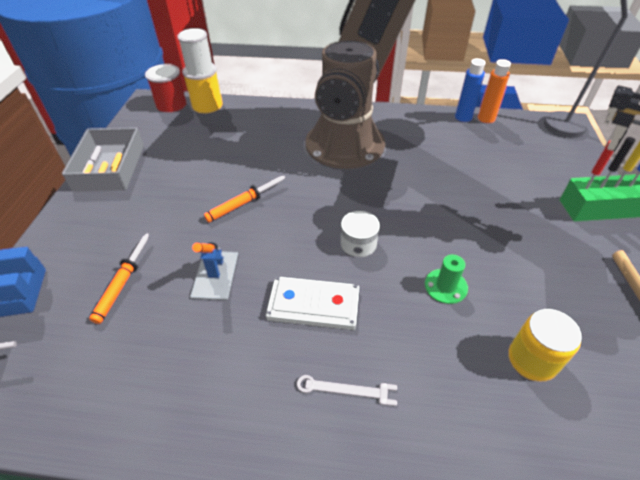

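The top view shows the red pad at (293,197), the blue pad at (337,197), the holder mouth near (188,229) and the rest with its probe near (415,215). The scene view agrees. Two loose look-alike probes lie flat on the bench.

```bash
python3 - <<'E'
from h import *
from scipy.optimize import least_squares
F={n:grab_frame(n) for n in("top","scene")}
def cen(f,c,box):
    b,g,r=[f["img"][...,i].astype(int) for i in range(3)]
    m={"red":(r>g+70)&(r>b+70)&(g<r*.45),"blue":(b>r+60)&(b>g+40),"green":(g>r+50)&(g>b+30),"orange":(r>b+70)&(r>g+40)}[c]
    k=np.zeros_like(m);l,t,rr,bb=box;k[t:bb,l:rr]=1;m&=k
    ys,xs=np.nonzero(m);return m,xs.mean(),ys.mean(),len(xs)
for c,bt,bs in(("red",(280,180,305,215),(325,290,350,310)),("blue",(325,180,350,215),(280,285,298,303))):
    for n,bx in(("top",bt),("scene",bs)):
        m,u,v,k=cen(F[n],c,bx);print(c,n,k,round(u,1),round(v,1),px2w(F[n],u,v,.032).round(4))
# rest: base rect in top
f=F["top"]
mo,*_=cen(f,"orange",(405,170,440,240));mb,*_=cen(f,"blue",(395,185,440,245))
hsv=cv2.cvtColor(f["img"],cv2.COLOR_BGR2HSV);roi=f["img"][185:255,385:445].max(axis=2)
m=np.zeros(f["img"].shape[:2],np.uint8);m[185:255,385:445]=(roi>105)*255
m[mo|mb]=255
# drop handle above base
cnt=max(cv2.findContours(m,0,2)[0],key=cv2.contourArea)
print("rest rect",cv2.minAreaRect(cnt))
# probe axis fit in both views: orange handle pixel moments
obs={}
for n,bx in(("top",(405,170,440,240)),("scene",(185,235,228,262))):
    m,u,v,k=cen(F[n],"orange",bx);ys,xs=np.nonzero(m);print("handle",n,k,u,v,xs.min(),xs.max(),ys.min(),ys.max());obs[n]=(u,v)
for n,s in(("top",(160,205,225,270)),("scene",(415,245,480,310))):
    l,t,r,b=s;cv2.imwrite(f"pics/c_{n}.png",cv2.resize(F[n]["img"][t:b,l:r],None,fx=6,fy=6,interpolation=3))
a=cv2.resize(F["top"]["img"][165:260,375:455],None,fx=5,fy=5,interpolation=3);b=cv2.resize(F["scene"]["img"][230:310,180:250],None,fx=5,fy=5,interpolation=3)
c=cv2.imread("pics/c_top.png");d=cv2.imread("pics/c_scene.png")
im=np.zeros((590,800,3),np.uint8)
for x,y,i,sc in((0,0,a,1),(400,0,b,1)):
    h,w=i.shape[:2];im[y:y+h,x:x+w]=i
cv2.imwrite("pics/rest.png",im)
im=np.zeros((400,800,3),np.uint8);im[:390,:390]=c;im[:390,400:790]=d;cv2.imwrite("pics/hold.png",im)
E
```

```text
red top 53 293.1 196.5 [0.5765 0.0284 0.032 ]
red scene 64 337.3 299.4 [0.5783 0.0287 0.032 ]
blue top 80 337.5 196.1 [ 0.575  -0.0719  0.032 ]
blue scene 84 288.7 294.1 [ 0.5766 -0.0712  0.032 ]
rest rect ((414.5, 217.0), (74.0, 59.0), 90.0)
handle top 369 423.50948509485096 200.61246612466124 418 430 180 222
handle scene 193 202.49222797927462 246.9740932642487 192 214 242 252
```

View pics/rest.png

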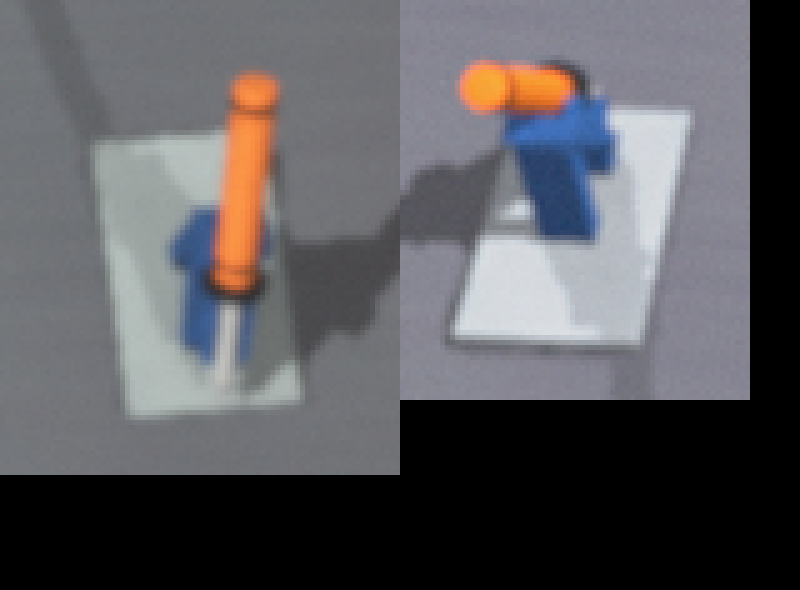

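View pics/hold.png

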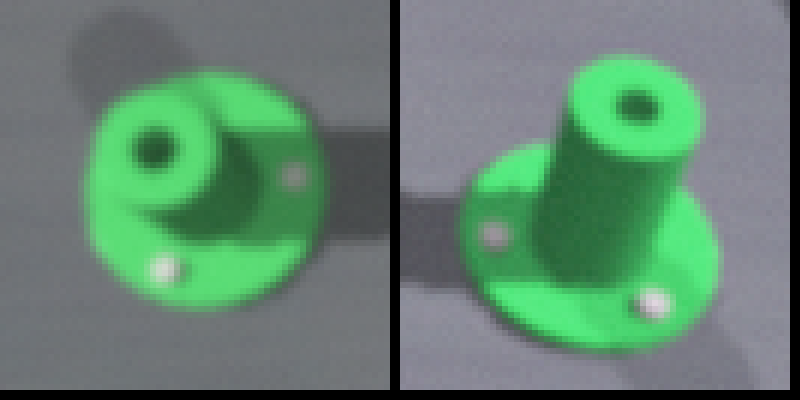

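The base corners, handle end, collar, tip and hole are all readable. Next I fit the poses.

```bash
python3 - <<'E'
from h import *
from scipy.optimize import least_squares
F={n:grab_frame(n) for n in("top","scene")};t,s=F["top"],F["scene"]
print("hole",px2w(t,185.8,229.7,.082),px2w(s,454.7,262.5,.082))
O=[(t,393.8,193.6,.065,.04,.008),(t,400.6,248.4,-.065,.04,.008),(t,435.4,245.4,-.065,-.04,.008),
(s,238.4,252.4,-.065,.04,.008),(s,228,299,.065,.04,.008),(s,190.4,298,.065,-.04,.008)]
P=lambda k:(-.06+k*np.cos(np.radians(50)),0,.02+k*np.sin(np.radians(50)))
O2=[(t,425.8,182.5,*P(.163)),(t,421.8,222.4,*P(.065)),(t,419.4,243.2,*P(.002)),(s,197,247.6,*P(.165))]
def res(p,O):
    r=[]
    for f,u,v,x,y,z in O:
        c,n=np.cos(p[2]),np.sin(p[2]);r+=list(w2px(f,(p[0]+c*x-n*y,p[1]+n*x+c*y,z))-(u,v))
    return r
for nm,o in(("base",O),("probe",O2),("all",O+O2)):
    q=least_squares(res,[.53,-.2,0],args=(o,));p=q.x;print(nm,p.round(4),np.degrees(p[2]),np.round(q.fun,1))
    for k in(0,.13,.165):
        x,_,z=P(k);print(k,np.round([p[0]+np.cos(p[2])*x,p[1]+np.sin(p[2])*x,z],4))
E
```

```text
hole [0.4955775  0.25515576 0.082     ] [0.49645711 0.25753608 0.082     ]
base [ 0.5238 -0.2462  0.0746] 4.275664868849017 [-1.2 -0.4 -0.4 -0.2 -0.4 -0.6 -0.6 -0.7 -0.6 -0.6 -0.5 -0.8]
0 [ 0.464  -0.2507  0.02  ]
0.13 [ 0.5473 -0.2445  0.1196]
0.165 [ 0.5697 -0.2428  0.1464]
probe [ 0.5222 -0.2475  0.0846] 4.848848650935878 [-0.5  0.6 -0.2 -1.2  0.1  0.2 -0.5 -0.7]
0 [ 0.4624 -0.2526  0.02  ]
0.13 [ 0.5457 -0.2455  0.1196]
0.165 [ 0.5681 -0.2436  0.1464]
all [ 0.5231 -0.2468  0.0753] 4.31327992125447 [-1.  -0.1 -0.1  0.2 -0.1 -0.3 -0.8 -1.  -0.7 -0.9 -0.6 -1.1 -0.6  0.1
 -0.6 -1.6 -0.5 -0.1 -0.5 -0.4]
0 [ 0.4632 -0.2513  0.02  ]
0.13 [ 0.5466 -0.245   0.1196]
0.165 [ 0.569  -0.2433  0.1464]
```

Emit:
drive_tool(
  rows=[
    [[0.4,-1,0],0.34,1],
    [[0.4,-1,0],0.34,1],
    [[0.4,-1,0],0.34,1],
    [[0.4,-1,0],0.34,1],
    [[0.4,-1,0],0.34,1],
    [[0.4,-1,0],0.34,1],
    [[0.4,-1,0],0.34,1],
    [[0.4,-1,0],0.34,1],
    [[0.4,-1,0],0.34,1],
  ],
  newtons=15,
)

```text
t: 2.1
eef_pos: [0.4217, 0.3037, 0.2269]
ee_rot: [-1.572, 0.001, -3.072]
force: [0.5, 0.9, 0.3]
width: 0.0875
```

Emit:
drive_tool(
  rows=[
    [[0.4,-1,0],0,1],
    [[0.4,-1,0],0,1],
    [[0.4,-1,0],0,1],
    [[0.4,-1,0],0,1],
    [[0.4,-1,0],0,1],
    [[0.4,-1,0],0,1],
    [[0.4,-1,0],0,1],
    [[0.4,-1,0],0,1],
    [[0.4,-1,0],0,1],
  ],
)

```text
t: 3.0
eef_pos: [0.5416, 0.0044, 0.2261]
ee_rot: [-1.571, -0.001, -3.071]
force: [-0.2, 0.6, -1.0]
width: 0.0878
```

Emit:
drive_tool(
  rows=[
    [[0.015,-0.83,0],0,1],
    [[0.015,-0.83,0],0,1],
    [[0.015,-0.83,0],0,1],
    [[0.015,-0.83,0],0,1],
    [[0.015,-0.83,0],0,1],
    [[0.015,-0.83,0],0,1],
    [[0.015,-0.83,0],0,1],
    [[0.015,-0.83,0],0,1],
  ],
)

```text
t: 3.8
eef_pos: [0.5463, -0.2434, 0.2265]
ee_rot: [-1.571, 0.0, -3.069]
force: [0.7, 0.8, -0.1]
width: 0.088
```

Emit:
drive_tool(
  rows=[
    [[0,-0.005,-0.2],0,1],
    [[0,-0.005,-0.3],0,0.5],
    [[0,-0.005,-0.42],0,0.4],
    [[0,-0.005,-0.42],0,0.4],
    [[0,-0.005,-0.42],0,0.4],
  ],
)

```text
t: 4.3
eef_pos: [0.5466, -0.2453, 0.1014]
ee_rot: [-1.57, -0.001, -3.068]
force: [0.5, -1.0, -0.1]
width: 0.0611
```

```bash
python3 - <<'E'
from h import *
t=grab_frame("top")["img"];s=grab_frame("scene")["img"]
im=np.zeros((600,800,3),np.uint8);im[:600,:400]=cv2.resize(t[140:260,380:460],(400,600));im[:400,400:]=cv2.resize(s[200:300,160:260],(400,400))
cv2.imwrite("pics/g.png",im);print(get_state()["eef_pos"],get_state()["force"])
E
```

```text
[ 0.54776335 -0.24603955  0.10308056] [-0.36427119 -0.76506405  0.42853877]
```

View pics/g.png

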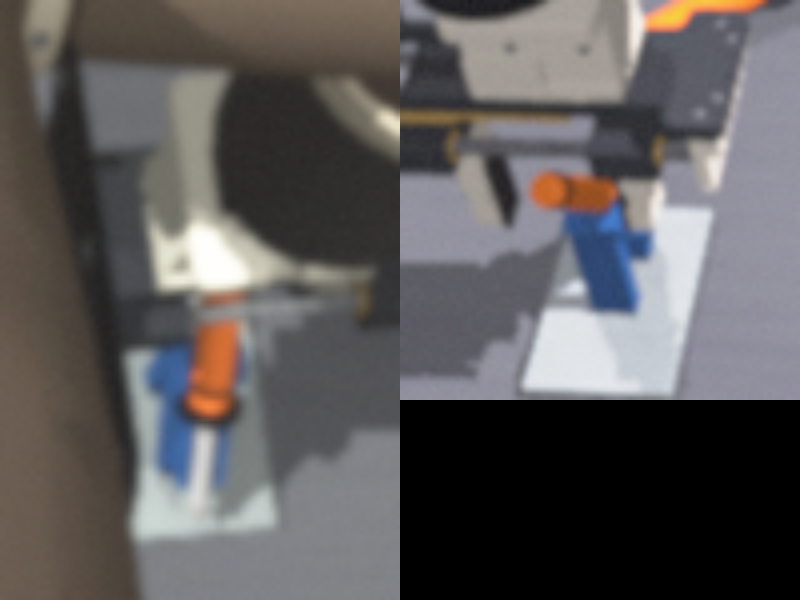

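The handle (scene crop about (575,190)) lies between the fingers at about 490 and 645. Closing and lifting straight up.

Emit:
drive_tool(
  rows=[
    [[0,0,0],0,0],
    [[0,0,0],0,0],
    [[0,0,0],0,0],
    [[0,0,0],0,0],
    [[0,0,0],0,0],
    [[0,0,0],0,0],
    [[0,0,0],0,0],
    [[0,0,0],0,0],
  ],
  newtons=20,
)

```text
t: 5.2
eef_pos: [0.5461, -0.2466, 0.1007]
ee_rot: [-1.571, 0.0, -3.07]
force: [0.0, 1.0, 2.7]
width: 0.0173
```

Emit:
drive_tool(
  rows=[
    [[0,0,0.05],0,0],
    [[0,0,0.1],0,0],
    [[0,0,0.2],0,0],
    [[0,0,0.3],0,0],
    [[0,0,0.4],0,0],
    [[0,0,0.4],0,0],
  ],
)

```text
t: 5.8
eef_pos: [0.5478, -0.2473, 0.225]
ee_rot: [-1.568, 0.006, -3.07]
force: [0.1, 0.1, -0.0]
width: 0.018
```

Emit:
drive_tool(
  rows=[
    [[0,0,0],0,0],
    [[0,0,0],0,0],
    [[0,0,0],0,0],
    [[0,0,0],0,0],
    [[0,0,0],0,0],
  ],
  newtons=3,
)

```text
t: 6.3
eef_pos: [0.5457, -0.2465, 0.2199]
ee_rot: [-1.571, -0.001, -3.07]
force: [-1.9, -0.1, -1.5]
width: 0.0174
```

```bash
python3 - <<'E'
from h import *
t=grab_frame("top")["img"];s=grab_frame("scene")["img"]
im=np.zeros((600,800,3),np.uint8);im[:600,:400]=cv2.resize(t[140:260,380:460],(400,600));im[:600,400:]=cv2.resize(s[150:300,160:260],(400,600))
cv2.imwrite("pics/l.png",im);print(get_state()["eef_pos"],get_state()["force"],get_state()["moment"])
E
```

```text
[ 0.54581618 -0.24652362  0.22023989] [ 0.37722466  0.74878705 -0.4146041 ] [-0.0630347  -0.03163155 -0.01548126]
```

View pics/l.png

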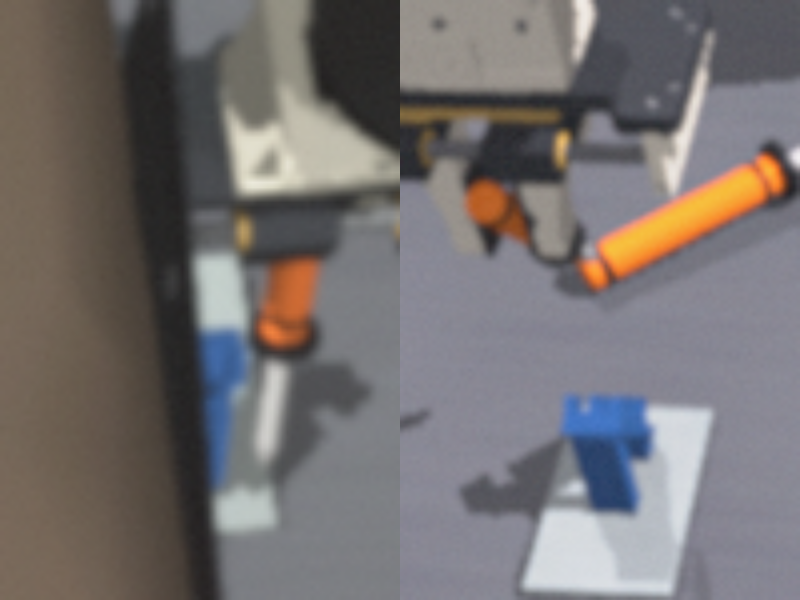

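The probe is clear of the rest and still looks tilted: the collar is at top-view pixel (437,207) and the tip near (432,232). Next I estimate the tilt.

```bash
cat >> h.py <<'E'
def model(th,k,s=None,K=.13,yaw=None):
    """point k along probe, tilted th(deg) from vertical about the jaw axis, tip towards the robot"""
    s=s or get_state();g=np.array(s["eef_pos"])+[0,0,.019];y=s["ee_rot"][2]+np.pi
    d=np.sin(np.radians(th))*np.array([np.cos(y),np.sin(y),0])+[0,0,np.cos(np.radians(th))]
    return g-(K-k)*d
E
python3 - <<'E'
from h import *
t=grab_frame("top");s=get_state()
for th in(0,10,20,30,40,50):print(th,w2px(t,model(th,.062,s)).round(1),w2px(t,model(th,0,s)).round(1))
E
```

```text
0 [430.7 189.3] [423.4 197.7]
10 [431.7 194.9] [425.1 207.8]
20 [433.  200.1] [427.3 217.4]
30 [434.4 204.8] [429.9 226.1]
40 [436.1 208.7] [432.8 233.8]
50 [437.9 211.9] [436.1 240.1]
```

The grip still holds the probe at about 39°. I'll stand it upright by pushing the tip sideways against the cover's fixed side wall with a light grip, so it pivots about the jaw axis.

Emit:
drive_tool(
  rows=[
    [[0.2,0.2,0],-0.056,0],
    [[0.4,0.4,0],-0.056,0],
    [[0.61,0.62,0],-0.056,0],
    [[0.61,0.62,0],-0.056,0],
    [[0.61,0.62,0],-0.056,0],
    [[0.61,0.62,0],-0.056,0],
    [[0.61,0.62,-0.15],-0.056,0],
    [[0.61,0.62,-0.3],-0.056,0],
    [[0.61,0.62,-0.3],-0.056,0],
    [[0.61,0.62,-0.3],-0.056,0],
  ],
  newtons=12,
)

```text
t: 7.45
eef_pos: [0.7288, -0.0611, 0.1308]
ee_rot: [-1.57, -0.001, 3.125]
force: [0.3, -0.9, 0.4]
width: 0.0179
```

```bash
python3 - <<'E'
from h import *
t=grab_frame("top");sc=grab_frame("scene");s=get_state();print(s["eef_pos"],s["ee_rot"],s["force"])
for th in(30,40,50):print(th,w2px(t,model(th,0,s)).round(1),w2px(sc,model(th,0,s)).round(1),model(th,0,s).round(4))
im=np.zeros((600,800,3),np.uint8);im[:480,:400]=cv2.resize(t["img"][100:220,300:400],(400,480));im[:600,400:]=cv2.resize(sc["img"][240:390,240:340],(400,600))
cv2.imwrite("pics/w.png",im)
E
```

```text
[ 0.73058903 -0.06089175  0.13380844] [-1.57047483  0.00414752  3.12519866] [0.36570715 0.18387076 0.59267597]
30 [331.  156.8] [286.7 330.4] [ 0.6656 -0.0598  0.0402]
40 [331.4 162.7] [288.1 318.3] [ 0.647  -0.0595  0.0532]
50 [331.9 167.2] [289.1 306.6] [ 0.631  -0.0593  0.0692]
```

View pics/w.png

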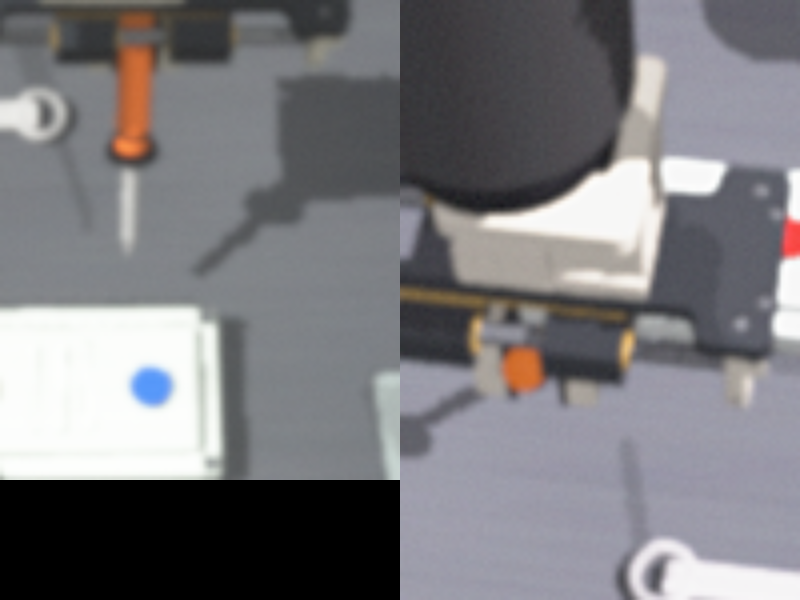

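The tip shows at top-view pixel (331.8,163), which matches the 40° model at (0.647,-0.060,0.053). Pivoting it against the wall.

Emit:
drive_tool(
  rows=[
    [[0,0,-0.126],0,0],
    [[-0.03,0,-0.126],0,0],
    [[-0.058,0,-0.126],0,0],
    [[-0.09,0,-0.103],0,0],
    [[-0.12,0,-0.083],0,0],
    [[-0.155,0,-0.066],0,0],
    [[-0.188,0,-0.051],0,0],
    [[-0.225,0,-0.04],0,0],
    [[-0.26,0,-0.032],0,0],
    [[-0.296,0,-0.027],0,0],
    [[-0.335,0,-0.025],0,0],
    [[-0.335,0,-0.025],0,0],
  ],
  newtons=4,
)

```text
t: 8.75
eef_pos: [0.6266, -0.0606, 0.1231]
ee_rot: [-1.571, -0.001, 3.125]
force: [0.8, 0.5, -0.7]
width: 0.0178
```

Emit:
drive_tool(
  rows=[
    [[0,0,0],0,0],
    [[0.01,0,0.05],0,0],
    [[0.03,0,0.15],0,0],
    [[0.03,0,0.15],0,0],
    [[0.03,0,0.15],0,0],
  ],
  newtons=15,
)

```text
t: 9.25
eef_pos: [0.638, -0.0604, 0.1682]
ee_rot: [-1.571, 0.001, 3.125]
force: [-0.1, 0.4, -1.2]
width: 0.0177
```

```bash
python3 - <<'E'
from h import *
t=grab_frame("top");sc=grab_frame("scene");s=get_state();print(s["eef_pos"],s["ee_rot"],s["force"])
for th in(-10,0,10,20,40):print(th,w2px(t,model(th,.062,s)).round(1),w2px(sc,model(th,.062,s)).round(1),w2px(t,model(th,0,s)).round(1),w2px(sc,model(th,0,s)).round(1),model(th,0,s).round(4))
im=np.zeros((600,800,3),np.uint8);im[:480,:400]=cv2.resize(t["img"][100:220,300:400],(400,480));im[:600,400:]=cv2.resize(sc["img"][240:390,240:340],(400,600))
cv2.imwrite("pics/w2.png",im)
E
```

```text
[ 0.63682261 -0.06052739  0.16692653] [-1.57075891e+00 -1.75184870e-03  3.12469439e+00] [-0.31858909  1.05832624 -0.80523438]
-10 [333.4 151.5] [285.1 299.1] [331.9 156.7] [286.1 322.5] [ 0.6594 -0.0609  0.0579]
0 [333.5 156.9] [286.3 294.1] [332.  166.6] [288.3 313. ] [ 0.6368 -0.0605  0.0559]
10 [333.6 162.1] [287.5 288.5] [332.3 176. ] [290.4 302.6] [ 0.6143 -0.0601  0.0579]
20 [333.8 166.8] [288.5 282.5] [332.6 184.7] [292.2 291.7] [ 0.5924 -0.0598  0.0638]
40 [334.3 174.4] [290.2 269.8] [333.4 199.2] [295.  269.1] [ 0.5533 -0.0591  0.0863]
```

View pics/w2.png

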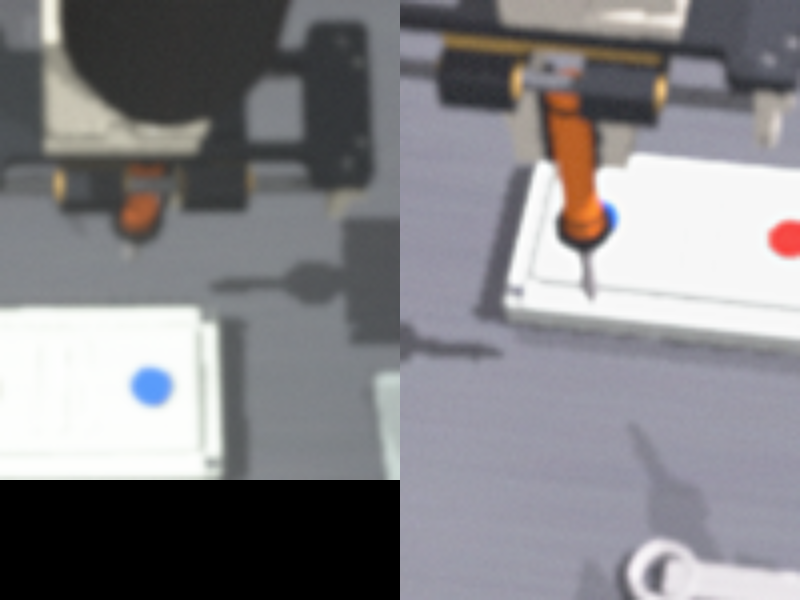

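The tip shows at top (332,163) and scene (288,314.5), so the probe is about 2–3° from upright. Moving above the red pad.

Emit:
drive_tool(
  rows=[
    [[-0.06,0.1,0],0,0],
    [[-0.13,0.2,0],0,0],
    [[-0.213,0.297,0],0,0],
    [[-0.213,0.297,0],0,0],
    [[-0.213,0.297,-0.03],0,0],
    [[-0.213,0.297,-0.06],0,0],
    [[-0.213,0.297,-0.06],0,0],
    [[-0.213,0.297,-0.06],0,0],
  ],
  newtons=10,
)

```text
t: 10.15
eef_pos: [0.5734, 0.0277, 0.149]
ee_rot: [-1.57, -0.002, 3.124]
force: [-0.1, 0.2, -1.2]
width: 0.0178
```

```bash
python3 - <<'E'
from h import *
t=grab_frame("top");sc=grab_frame("scene");s=get_state();print(s["eef_pos"],s["ee_rot"],s["force"])
m=lambda k:w2px(sc,np.array(s["eef_pos"])+[.004,0,-.111]).round(1)
print(m(0),w2px(sc,(.5774,.0286,.032)),w2px(sc,(.5774,.0286,.042)))
cv2.imwrite("pics/r.png",cv2.resize(sc["img"][250:325,290:390],(800,600),interpolation=3))
E
```

```text
[0.57378996 0.02801478 0.14982347] [-1.57047721e+00 -3.37826367e-04  3.12404891e+00] [ 0.18284978  0.53395473 -0.46282596]
[337.  297.2] [337.23473176 299.01894896] [337.35952488 296.15811299]
```

View pics/r.png

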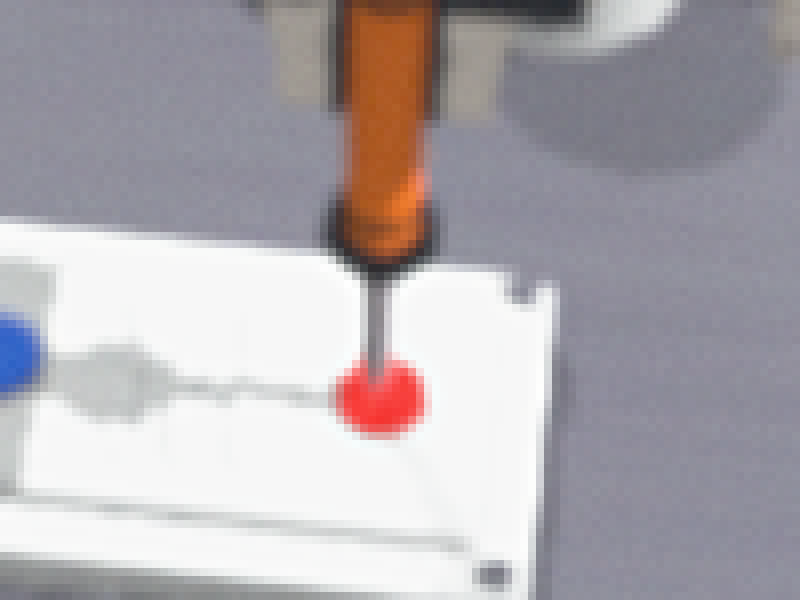

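The tip (crop (378,385)) hovers just above the red pad's centre (380,398). Lowering in small steps and watching the force.

Emit:
drive_tool(
  rows=[
    [[0,0,-0.006],0,0],
    [[0,0,-0.012],0,0],
    [[0,0,-0.012],0,0],
  ],
)

```text
t: 10.55
eef_pos: [0.5733, 0.0284, 0.1463]
ee_rot: [-1.571, -0.0, 3.125]
force: [0.7, 0.1, -0.6]
width: 0.0176
```

Emit:
drive_tool(
  rows=[
    [[0,0,-0.004],0,0],
    [[0,0,-0.004],0,0],
    [[0,0,-0.004],0,0],
  ],
)

```text
t: 10.85
eef_pos: [0.5737, 0.0286, 0.1457]
ee_rot: [-1.571, 0.001, 3.125]
force: [-0.0, 0.5, 3.4]
width: 0.0179
```

Emit:
drive_tool(
  rows=[
    [[0,0,0],0,0],
    [[0,0,0],0,0],
  ],
)

```text
t: 11.05
eef_pos: [0.5737, 0.0286, 0.1457]
ee_rot: [-1.571, 0.001, 3.125]
force: [-0.6, -0.9, 3.8]
width: 0.0178
```

Emit:
drive_tool(
  rows=[
    [[0,0,0],0,0],
    [[0,0,0],0,0],
  ],
)

```text
t: 11.25
eef_pos: [0.5737, 0.0286, 0.1456]
ee_rot: [-1.571, 0.001, 3.125]
force: [-0.3, -0.4, 5.0]
width: 0.0177
```

Emit:
drive_tool(
  rows=[
    [[0,0,0],0,0],
    [[0,0,0],0,0],
  ],
)

```text
t: 11.45
eef_pos: [0.5737, 0.0286, 0.1456]
ee_rot: [-1.571, 0.001, 3.125]
force: [0.1, 0.4, 4.9]
width: 0.0182
```

There's steady 4–5 N contact for over 0.6 s. Next is the blue pad.

Emit:
drive_tool(
  rows=[
    [[0,0,0.03],0,0],
    [[0,0,0.08],0,0],
    [[-0.003,-0.15,0.08],0,0],
    [[-0.005,-0.334,0.08],0,0],
    [[-0.005,-0.334,0.08],0,0],
    [[-0.005,-0.334,0.08],0,0],
    [[-0.005,-0.334,0.04],0,0],
    [[-0.005,-0.334,0.012],0,0],
    [[-0.005,-0.334,0.005],0,0],
    [[-0.005,-0.334,0.002],0,0],
    [[-0.005,-0.334,0.001],0,0],
    [[-0.005,-0.334,0.001],0,0],
  ],
)

```text
t: 12.65
eef_pos: [0.572, -0.0712, 0.1457]
ee_rot: [-1.571, 0.0, 3.125]
force: [-1.3, 1.9, 2.0]
width: 0.0177
```

Emit:
drive_tool(
  rows=[
    [[0,0,0],0,0],
    [[0,0,0],0,0],
  ],
)

```text
t: 12.85
eef_pos: [0.5721, -0.0715, 0.1457]
ee_rot: [-1.571, 0.0, 3.125]
force: [-0.6, 0.7, 2.2]
width: 0.0179
```

```bash
python3 - <<'E'
from h import *
sc=grab_frame("scene");s=get_state();print(s["t"],s["eef_pos"],s["force"])
cv2.imwrite("pics/b.png",cv2.resize(sc["img"][230:350,240:400],(800,600),interpolation=3))
E
```

```text
12.9 [ 0.57205756 -0.07156541  0.14568582] [-0.08096131  1.72863175  1.94370483]
```

View pics/b.png

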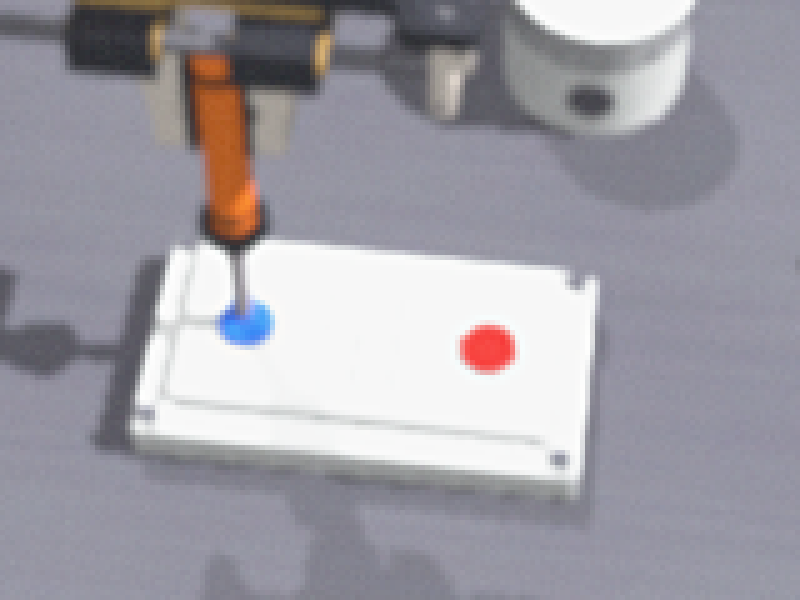

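The tip sits on the blue pad (crop (240,318)) with about 2–3 N. Holding a bit longer, then lifting and going over the holder.

Emit:
drive_tool(
  rows=[
    [[0,0,-0.001],0,0],
    [[0,0,-0.001],0,0],
    [[0,0,-0.001],0,0],
    [[0,0,-0.001],0,0],
  ],
)

```text
t: 13.3
eef_pos: [0.5722, -0.0716, 0.1456]
ee_rot: [-1.571, 0.001, 3.125]
force: [-0.5, 1.9, 4.5]
width: 0.0179
```

Emit:
drive_tool(
  rows=[
    [[0,0,0.05],0,0],
    [[0,0,0.15],0,0],
    [[0,0,0.265],0,0],
    [[-0.02,0.1,0.265],0,0],
    [[-0.05,0.2,0.265],0,0],
    [[-0.1,0.35,0.265],0,0],
    [[-0.13,0.5,0.265],0,0],
    [[-0.13,0.5,0.265],0,0],
  ],
)

```text
t: 14.1
eef_pos: [0.5319, 0.082, 0.2243]
ee_rot: [-1.571, -0.001, 3.129]
force: [0.2, -0.4, -0.8]
width: 0.0178
```

Emit:
drive_tool(
  rows=[
    [[-0.03,0.12,0],0,0],
    [[-0.06,0.26,0],0,0],
    [[-0.1,0.4,0],0,0],
    [[-0.137,0.55,0],0,0],
    [[-0.137,0.593,0],0,0],
    [[-0.137,0.593,0],0,0],
    [[-0.137,0.593,0],0,0],
  ],
)

```text
t: 14.8
eef_pos: [0.4917, 0.2556, 0.224]
ee_rot: [-1.57, -0.001, 3.125]
force: [0.8, -0.2, -1.0]
width: 0.0179
```

```bash
python3 - <<'E'
from h import *
t=grab_frame("top");sc=grab_frame("scene");s=get_state();p=np.array(s["eef_pos"]);print(s["t"],p,s["force"])
for k in(0,.0040):print(w2px(t,p+[k,0,-.1137]),w2px(sc,p+[k,0,-.1137]))
im=np.zeros((600,800,3),np.uint8);im[:600,:400]=cv2.resize(t["img"][180:270,160:220],(400,600),interpolation=3);im[:600,400:]=cv2.resize(sc["img"][190:310,410:490],(400,600),interpolation=3)
cv2.imwrite("pics/h.png",im)
E
```

```text
14.9 [0.4919846  0.25502517 0.22442211] [ 0.41857079 -0.53020904 -0.33855083]
[182.36501116 228.59238683] [456.46080082 251.39003682]
[182.41129295 226.68770551] [456.64488059 252.91615169]
```

View pics/h.png

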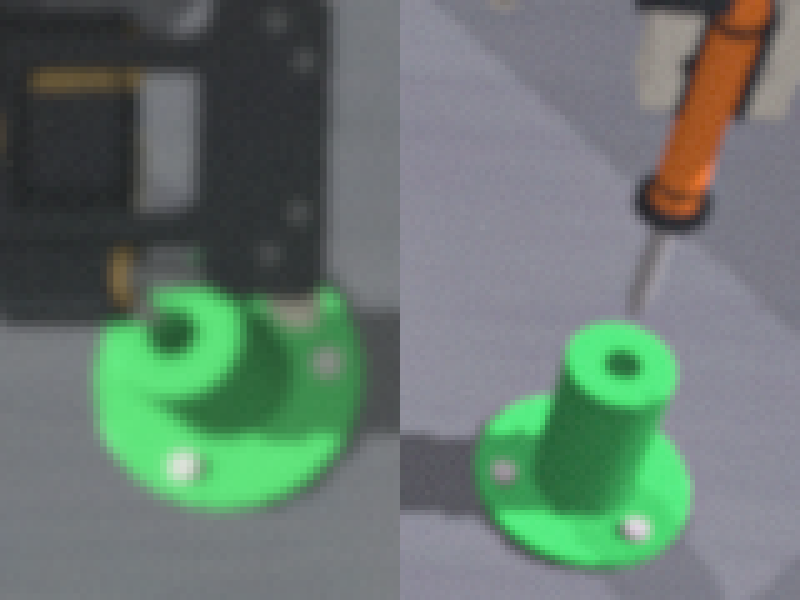

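The tip (scene (456.8,252)) agrees with the model to about 1–2 mm and lines up with the mouth. A small correction, then lowering.

Emit:
drive_tool(
  rows=[
    [[0.008,0.004,0],0,0],
    [[0.008,0.004,-0.04],0,0],
    [[0.008,0.004,-0.08],0,0],
    [[0.008,0.004,-0.12],0,0],
    [[0.008,0.004,-0.15],0,0],
    [[0.008,0.004,-0.15],0,0],
  ],
  newtons=6,
)

```text
t: 15.5
eef_pos: [0.4934, 0.2567, 0.1777]
ee_rot: [-1.569, -0.002, 3.125]
force: [0.4, 0.0, -0.7]
width: 0.0177
```

```bash
python3 - <<'E'
from h import *
sc=grab_frame("scene");s=get_state();p=np.array(s["eef_pos"]);print(s["t"],p,s["force"])
cv2.imwrite("pics/h2.png",cv2.resize(sc["img"][200:310,400:500],(600,600),interpolation=3))
E
```

```text
15.55 [0.49393174 0.25711336 0.17879902] [-0.22822801  0.19884966 -1.17757449]
```

View pics/h2.png

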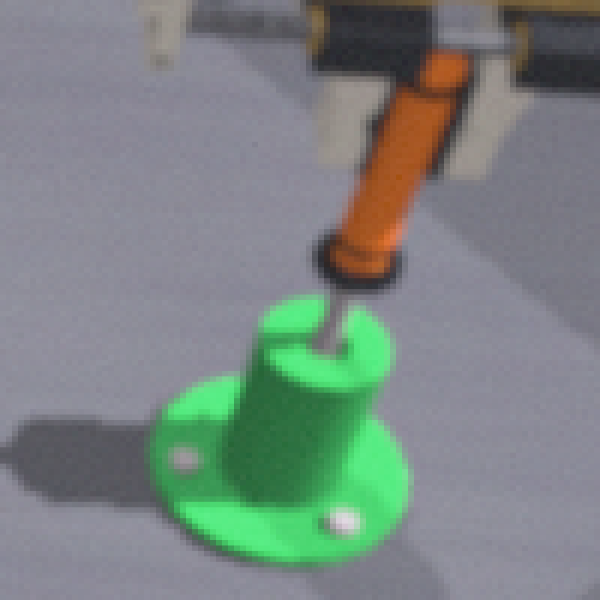

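The shank is inside the hole with no contact force. Continuing down to just above the seat.

Emit:
drive_tool(
  rows=[
    [[0,0,-0.025],0,0],
    [[0,0,-0.05],0,0],
    [[0,0,-0.075],0,0],
    [[0,0,-0.075],0,0],
  ],
  newtons=5,
)

```text
t: 15.95
eef_pos: [0.4936, 0.257, 0.1559]
ee_rot: [-1.569, -0.002, 3.125]
force: [0.0, -0.0, -0.9]
width: 0.0176
```

Emit:
drive_tool(
  rows=[
    [[0,0,-0.025],0,0],
    [[0,0,-0.05],0,0],
    [[0,0,-0.06],0,0],
    [[0,0,-0.06],0,0],
  ],
)

```text
t: 16.35
eef_pos: [0.494, 0.2572, 0.1386]
ee_rot: [-1.57, -0.001, 3.125]
force: [-0.4, 0.0, -1.8]
width: 0.0179
```

Emit:
drive_tool(
  rows=[
    [[0,0,-0.006],0,0],
    [[0,0,-0.01],0,0],
    [[0,0,-0.01],0,0],
  ],
)

```text
t: 16.65
eef_pos: [0.4943, 0.2575, 0.1363]
ee_rot: [-1.571, 0.0, 3.125]
force: [-0.6, -1.1, -0.8]
width: 0.0183
```

Next, 1 mm steps until the collar bears on the rim.

Emit:
drive_tool(
  rows=[
    [[0,0,-0.004],0,0],
    [[0,0,-0.004],0,0],
    [[0,0,-0.004],0,0],
  ],
)

```text
t: 16.95
eef_pos: [0.4943, 0.2575, 0.1351]
ee_rot: [-1.571, 0.0, 3.125]
force: [0.3, -0.1, -0.6]
width: 0.0183
```

Emit:
drive_tool(
  rows=[
    [[0,0,-0.004],0,0],
    [[0,0,-0.004],0,0],
    [[0,0,-0.004],0,0],
  ],
)

```text
t: 17.25
eef_pos: [0.4944, 0.2576, 0.134]
ee_rot: [-1.571, 0.0, 3.125]
force: [0.7, 0.2, 0.1]
width: 0.0179
```

Emit:
drive_tool(
  rows=[
    [[0,0,-0.004],0,0],
    [[0,0,-0.004],0,0],
    [[0,0,-0.004],0,0],
  ],
)

```text
t: 17.55
eef_pos: [0.4947, 0.2577, 0.1333]
ee_rot: [-1.571, 0.001, 3.125]
force: [-0.2, -0.7, 5.3]
width: 0.0177
```

Emit:
drive_tool(
  rows=[
    [[0,0,-0.004],0,0],
    [[0,0,-0.004],0,0],
    [[0,0,-0.004],0,0],
  ],
  newtons=3,
)

```text
t: 17.85
eef_pos: [0.4944, 0.2576, 0.1316]
ee_rot: [-1.571, 0.0, 3.125]
force: [-0.3, 0.6, 4.8]
width: 0.0181
```

```bash
python3 - <<'E'
from h import *
for n in("scene",):
    f=grab_frame(n);s=get_state();print(s["t"],s["eef_pos"],s["force"])
    b,g,r=[f["img"][...,i].astype(int) for i in range(3)]
    m=(r>b+60)&(r>g+40);m[:, :400]=0;m[:,500:]=0;m[:190]=0;m[310:]=0
    ys,xs=np.nonzero(m)
    for y in range(ys.min(),ys.max()+1):
        x=xs[ys==y];print(y,x.min() if len(x) else 0,x.max() if len(x) else 0,end=" | ")
    c=np.array([.4960,.2563,0])
    for th in(0,):print("\nupright axis z .087,.11,.14:",[w2px(f,c+[0,0,z]).round(1).tolist() for z in(.067,.082,.087,.11,.14)])
E
```

```text
17.9 [0.49438536 0.25761911 0.13158792] [-0.68817984 -0.10558212  4.55186649]
229 465 470 | 230 465 471 | 231 465 471 | 232 465 470 | 233 465 469 | 234 461 468 | 235 460 469 | 236 460 469 | 237 460 469 | 238 460 468 | 239 459 468 | 240 459 468 | 241 458 467 | 242 458 467 | 243 458 466 | 244 457 466 | 245 457 466 | 246 457 465 | 247 456 465 | 248 456 464 | 249 455 464 | 250 455 463 | 251 455 463 | 252 454 462 | 253 454 462 | 254 454 462 | 255 454 461 | 256 454 461 | 257 453 461 | 258 452 460 | 259 452 460 | 260 451 460 | 261 451 460 | 262 451 460 | 263 452 460 | 264 453 459 | 
upright axis z .087,.11,.14: [[452.4, 267.0], [454.1, 262.3], [454.6, 260.7], [457.2, 253.2], [460.8, 243.0]]
```

The contact height matches the seat and the handle's slope matches upright. Releasing and retreating straight up.

Emit:
drive_tool(
  rows=[
    [[0,0,0.002],0,0.35],
    [[0,0,0.002],0,0.45],
    [[0,0,0.002],0,0.6],
    [[0,0,0.002],0,0.6],
    [[0,0,0.1],0,0.6],
    [[0,0,0.2],0,0.6],
    [[0,0,0.35],0,0.6],
    [[0,0,0.35],0,0.6],
  ],
)

```text
t: 18.7
eef_pos: [0.4969, 0.2592, 0.2427]
ee_rot: [-1.577, 0.008, 3.126]
force: [0.4, 0.3, 0.2]
width: 0.0524
```

Emit:
drive_tool(
  rows=[
    [[-0.1,0.2,0.1],0,0.6],
    [[-0.2,0.45,0.1],0,0.6],
    [[-0.3,0.7,0.1],0,0.6],
    [[-0.3,0.8,0.1],0,0.6],
    [[-0.3,0.8,0.1],0,0.6],
    [[-0.3,0.8,0.1],0,0.6],
    [[-0.3,0.8,0.1],0,0.6],
  ],
)

```text
t: 19.4
eef_pos: [0.4032, 0.4992, 0.2652]
ee_rot: [-1.57, -0.001, 3.127]
force: [-0.1, -0.6, 0.5]
width: 0.0525
```

```bash
python3 - <<'E'
from h import *
s=get_state();print(s["t"],s["eef_pos"],s["force"],s["width"])
c=np.array([.4960,.2563,0])
for n,bx in(("scene",(400,180,510,310)),("top",(140,170,230,270))):
    f=grab_frame(n);cv2.imwrite(f"pics/end_{n}.png",f["img"])
    b,g,r=[f["img"][...,i].astype(int) for i in range(3)]
    m=(r>b+60)&(r>g+40);k=np.zeros_like(m);k[bx[1]:bx[3],bx[0]:bx[2]]=1;m&=k
    ys,xs=np.nonzero(m);d=np.polyfit(ys,xs,1) if n=="scene" else 0
    print(n,len(xs),xs.min(),xs.max(),ys.min(),ys.max(),xs.mean().round(1),ys.mean().round(1),d)
    a,e=w2px(f,c+[0,0,.087]),w2px(f,c+[0,0,.185]);print("model collar top, handle end",a,e,"mid",(a+e)/2,"slope",(e-a)[0]/(e-a)[1])
    for t in("piston","tin","wrench","probe"):
        q=regions_of(f,t)[:3];print(t,[(round(z["confidence"],2),np.round(z["box"]).tolist()) for z in q])
E
```

```text
19.4 [0.40324522 0.4992219  0.26522165] [-0.12281242 -0.64500164  0.49355731] 0.052492994809791985
scene 405 451 472 224 264 461.5 243.7 [-3.27598630e-01  5.41324058e+02]
model collar top, handle end [454.60902748 260.68670228] [466.5184018  226.66298079] mid [460.56371464 243.67484154] slope -0.35003150138363626
piston [(0.94, [341.0, 210.0, 379.0, 254.0]), (0.25, [265.0, 277.0, 357.0, 333.0])]
tin [(0.64, [512.0, 308.0, 581.0, 378.0]), (0.3, [447.0, 225.0, 472.0, 272.0])]
wrench [(0.9, [299.0, 377.0, 396.0, 406.0])]
probe [(0.98, [449.0, 226.0, 473.0, 269.0]), (0.82, [207.0, 175.0, 284.0, 221.0]), (0.66, [93.0, 234.0, 148.0, 324.0])]
top 188 167 187 213 231 176.3 221.4 0
model collar top, handle end [184.6699908  229.03773078] [171.82527573 218.598669  ] mid [178.24763327 223.81819989] slope 1.2304472696740298
piston [(0.75, [260.0, 259.0, 297.0, 296.0])]
tin [(0.72, [94.0, 139.0, 151.0, 189.0])]
wrench [(0.68, [242.0, 122.0, 315.0, 136.0])]
probe [(0.8, [491.0, 153.0, 509.0, 249.0]), (0.74, [94.0, 141.0, 151.0, 189.0]), (0.64, [382.0, 287.0, 456.0, 368.0])]
```

Both views match an upright, seated probe, and the other objects haven't moved. Handing in.

```bash
python3 -c "
from station import job_done
print(job_done())"
```

```text
the job is handed in; nothing more can be done
None
```

The probe touched both pads in the order asked and now stands upright in the green cup, released. I handed the job in at about 19.5 s of the 64 s.

- **Getting it upright:** The probe came out of the rest still leaning 40° in the grip. Loosening the grip to 3 N did not let it swing down. I pushed its tip gently against the cover's side wall until it was within 2–3° of upright. So the probe touched the side of the cover before it touched the pads.
- **Red pad:** held for about 0.6–0.7 s at roughly 4–5 N.
- **Blue pad:** held for about 0.7 s at roughly 2–5 N.
- **Holder cup:** I lowered the probe until the collar met the rim. The tool stood at z 0.1333 m against 0.1337 m expected. I then pressed 1–2 mm further at a light grip, released, and moved the arm away.

**Last checks:**
- **Probe:** in the scene camera, the handle's position and slope match an upright, fully seated probe. The slope is −0.33 against −0.35 modelled, and its middle is within 1 px. The top camera's centroid is about 3 px off the model. I put that down to the rough colour mask and did not look into it further.
- **Other objects:** the piston, tin and wrench stayed within the detector's scatter (up to about 4 px).
- **Not checked by eye:** my 12 picture views were used up before the final seating. The end state was checked by measured numbers only.

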